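Check the stage clearances with a feeler

TASK

Before the light panel is put under a specimen stage, check both stages with the feeler gauge. Hold it by its handle with the blade flat just at the table, and first push the blade's nose against the rim of the low round stage, where it must jam; then slide the blade into the gap under the square stage from its front (the side towards the robot), straight in until the handle is up against the stage, and leave the feeler lying there flat on the table.

Things in the scene. Friction and masses are not known exactly. Their poses are not given: they have to be found in the camera images.
- feeler: Feeler gauge lying flat on the table: a flat steel blade 110 mm long, 30 mm wide, 6 mm thick, with an upright black plastic handle block standing on its rear end (30 mm along x, 24 mm along y, from 6 to 62 mm above the underside; pinch it across its 24 mm). Mass about 0.18 kg, loose. Origin: on the underside below the handle's centre. x points along the blade to its nose (the blade runs from x = -15 to +95 mm and sticks out 80 mm ahead of the handle), z up.
- nose (a point): Middle of the blade's front end: 95 mm ahead (+x) of the feeler's origin and 3 mm above its underside.
- square_stage: Square specimen stage, fixed to the table: white plate 140 x 140 mm, 12 mm thick, its underside 18 mm and its top 30 mm above the table, on two dark side rails 12 mm wide along its left and right edges (y = -70 to -58 and +58 to +70 mm). The gap underneath, 116 mm wide and 18 mm high, is open at the front and the back: the blade fits. Origin: centre, on the table. x points from the front edge (x = -70 mm, towards the robot) to the back edge, z up.
- round_stage: Round specimen stage, fixed to the table: white disc of 140 mm diameter, 17 mm thick, with a grey inset on top, on three tiny feet; its underside is only 3 mm and its top 20 mm above the table, so that the 6 mm blade jams against its rim. Origin: centre, on the table; z up.
There are look-alikes about, which are no part of the job. What is shaped like the round_stage but orange is not meant.

How it is judged:
By the outcome, as a careful person would: the job done as asked, in the order asked, and still so for the second after the job is handed in, with the robot touching nothing.
It also fails if it takes over 48 s, if anything falls off the work surface, if the arm or the gripper's body presses on something with over 40 N, if the wrist force passes 120 N, or if a joint passes its speed limit or range.

ROBOT

A 7-joint arm with a two-finger parallel gripper is mounted at the origin on the work surface. World frame = base frame: x ahead of the robot, y to its left, z up, the work surface at z = 0. Lengths are in mm, angles in rad, forces in N, time in s.
With the tool pointing down it reaches from about 425 to 875 mm from the base axis. Payload 8.4 kg.
Tool frame: the origin (TCP) lies where the fingers leave the gripper's body, on its centre line; the fingertips stand 70 mm ahead of it and the grasp point (between the pads) lies 51 mm ahead of it; z points along the fingers, y is the line along which they close (so a half turn about z gives the same grasp; the last joint's range is limited). The gripper opens to 87 mm and grips with 3 to 60 N. Pads are 19 mm wide; open, the fingers measure 117 mm over their backs; the gripper's body (75 mm by 190 mm) begins 51 mm behind the grasp point.
Start: joints at [-1.269, 0.333, 0.04, 1.465, -0.013, 1.343, -0.059], TCP at [253.601, 598.46, 292.246] pointing down, gripper open.
Joint ranges: [-2.58, 2.58], [-0.38, 2.09], [-1.3, 1.39], [0.25, 2.4], [-1.5, 4.64], [0.08, 2.09], [-2.65, 2.65]. Speed limits (rad/s): [2.22, 2.22, 2.79, 2.79, 3.14, 3.14, 3.14].

INTERFACE

Orientations are given as a unit quaternion [w, x, y, z].
In Python, from bench import r, vision gives the robot as it stands.
- The arm moves only by the tool drive_tool, never from a script. Its argument "plan" is a list of rows, each an object with "linear": the shift along the tool's x, y, z in m, a list of three; "spin": the turn about the tool's z in degrees; "fingers": the finger opening in m, from 0 to 0.087. A call has 1 to 5 rows; each row shifts and turns the commanded pose from where the row before left it, along the tool's axes as they then stand; what a row does not reach is not made up. A row lasts 1/12 s, in which the tool goes at most 41.7 mm and 7.16 degrees, less where a joint would pass 70% of its speed; a pose out of reach is approached as far as the arm can. A call with a gripper value outside its range is refused whole. The fingers move at their own pace and stop on an object; "squeeze" is the grip in N (left out, the last holds). Time passes only in rows, so rows that do not move let the fingers close. It gives the time, the measured TCP pose, the force, the opening and the grip force at its end, in the units of the state.
- r.get_state(): the state, without advancing time (a new reading comes with each control period).
- vision.snapshot(name): name is "scene" or "top" or "wrist"; returns a dict with "color" (480x640x3 uint8, red, green, blue), "depth" (480x640 float32, mm along the optical axis (not along the pixel's ray), 0 where there is no reading), "mtx" (3x3 intrinsics, pixels), "R" (3x3) and "t" (3): a world point X has camera coordinates R X + t. Camera axes: x right, y down, z forward; pixel columns grow to the right and rows downward; lengths in mm; the calibration is good to about 2 mm. The wrist camera is an equidistant fisheye: a pixel r from the principal point sees the ray r / f radians off the axis. A picture is of the moment at which its call begins.
- r.hand_in(): hands the job in; it is judged then, once.
Trained networks look in the newest picture that a camera, given by its name, has taken for a name from the list of things; names that differ only in an ending like _2 or _b are one class to them, and where a whole thing is asked for, a point or a joint stands for the part that bears it (a point fixed in the world has none). Each returns a list of dicts, best first, with "score" (0 to 1); they miss things now and then, are a little off and sometimes report something else, mostly with a low value. They report only what shows in the picture. A call takes as long as a camera call. They do not tell look-alikes from the thing itself.
- vision.silhouettes(camera, query): "region" (480x640 bool, what is visible of it) and "extent" ([left, top, width, height] in pixels, round what is visible of it).
- vision.tip_of(camera, query): "uv" ([column, row] in pixels: a listed point, or the origin of a listed thing).
The state is a dict: "clock": time; "joints": joint angles; "qd": joint speeds; "joint_efforts": joint torques, N m; "eef_pos": TCP position; "orientation": TCP orientation; "ft_force": force on the tool from outside, world axes, zero at the start; "wrist_torque": the same for the moment, N m; "opening": opening from 0.0 (shut) to 1.0 (fully open); "grip_force": force on a finger pad.
Only numpy, scipy, OpenCV 4.12 (cv2) and the standard library are available. Lean on these libraries where they do the work, as an engineer would, in place of code of your own. Each camera call takes 0.05 s, during which the arm holds its last target. There are 200 camera calls.

## Working session

There is one attempt and no reset: what is moved stays moved. The work goes in short steps, Python scripts to look and compute and a tool call to move; the robot and the scene stay as the last step left them, time stands still between calls to the robot, and variables do not carry over. Pictures are saved under pics/ and viewed, at most 10 in all, crops included, and the job is handed in when it is done.

Besides the shell and the picture viewer there is one more tool, called after "Call:" by a JSON object that holds its "fn" and its "kwargs". drive_tool: Moves the arm, as the interface text tells. Its arguments: {"type":"object","properties":{"plan":{"type":"array"},"squeeze":{"type":"number"}},"required":["plan"]}

```bash
mkdir -p pics; ls
cat > h.py <<'E'
import numpy as np, cv2
from bench import r, vision
def cloud(s):
    d=s["depth"]; K=s["mtx"]; v,u=np.indices(d.shape)
    P=np.stack([(u-K[0,2])/K[0,0]*d,(v-K[1,2])/K[1,1]*d,d],-1)
    return (P-s["t"])@s["R"]   # world = R^T (P - t)
E
python3 - <<'E'
from h import *
for c in ("top","scene"):
    s=vision.snapshot(c); np.savez(f"{c}.npz",**s)
    W=cloud(s)
    cv2.imwrite(f"pics/{c}0.png",s["color"][...,::-1])
    for q in ("feeler","square_stage","round_stage"):
        for o in vision.silhouettes(c,q)[:4]:
            m=o["region"]&(s["depth"]>0); p=W[m]
            print(c,q,round(o["score"],2),o["extent"],"med",np.median(p,0).round(),"lo",np.percentile(p,2,0).round(),"hi",np.percentile(p,98,0).round(),s["color"][m].mean(0).round())
print(r.get_state())
E
```

```text
pics
top feeler 0.87 [210.3, 235.5, 18.2, 45.1] med [505.  83.   8.] lo [458.  65.   1.] hi [563. 104.  66.] [68. 68. 68.]
top feeler 0.63 [132.8, 162.9, 66.2, 62.1] med [674. 221.  30.] lo [604. 151.   9.] hi [744. 293.  36.] [120. 116. 113.]
top square_stage 0.96 [133.4, 166.9, 68.0, 57.8] med [674. 222.  30.] lo [605. 151.  15.] hi [743. 293.  36.] [121. 117. 114.]
top round_stage 0.89 [462.5, 213.6, 59.7, 52.7] med [ 563. -608.   20.] lo [ 502. -673.   12.] hi [ 626. -545.   26.] [131.  68.  33.]
top round_stage 0.78 [259.7, 225.7, 49.0, 58.6] med [521. -79.  20.] lo [ 458. -141.   14.] hi [582. -18.  26.] [137.  72.  35.]
top round_stage 0.67 [324.9, 167.7, 56.1, 54.0] med [ 678. -257.   20.] lo [ 615. -318.   12.] hi [ 742. -193.   26.] [95. 97. 95.]
scene feeler 0.95 [431.5, 231.1, 20.2, 62.9] med [499.  83.   7.] lo [461.  64.  -0.] hi [566. 105.  63.] [76. 73. 74.]
scene square_stage 0.76 [443.3, 310.7, 100.8, 109.0] med [685. 226.  30.] lo [609. 153.  21.] hi [752. 293.  33.] [158. 150. 148.]
scene round_stage 0.73 [124.4, 172.6, 59.3, 47.2] med [ 573. -603.   20.] lo [ 504
[... 343 characters left out ...]
s': array([-1.26916949,  0.333314  ,  0.03985802,  1.46550643, -0.01340476,
        1.34329886, -0.05850636]), 'qd': array([ 0.00034654, -0.00183045,  0.00019806, -0.0006095 ,  0.00037545,
        0.00156644,  0.00078053]), 'joint_efforts': array([-6.77673488e-04, -6.55368948e+01,  1.33167654e+00, -4.03565454e+01,
       -5.99668175e-02,  3.72260087e-02,  8.30989097e-05]), 'eef_pos': array([253.58147518, 598.42443615, 292.11942718]), 'orientation': array([-2.88986780e-05,  1.99074366e-01,  9.79984377e-01, -1.27881249e-04]), 'ft_force': array([ 0.38805547,  0.09764065, -0.31760169]), 'wrist_torque': array([0.01484512, 0.01999619, 0.00870509]), 'grip_force': 0.0, 'opening': 0.9981886630373915}
```

```bash
python3 - <<'E'
import cv2
t=cv2.imread("pics/top0.png")[140:300,120:360]
cv2.imwrite("pics/topc.png",cv2.resize(t,(792,528),interpolation=cv2.INTER_CUBIC))
E
python3 - <<'E'
from h import *
for c in ("top","scene"):
    s=np.load(f"{c}.npz"); W=cloud(s); d=s["depth"]>0
    # square top plate points & rail, round disc top, feeler handle top and blade
    def box(x0,x1,y0,y1,z0,z1):
        m=d&(W[...,0]>x0)&(W[...,0]<x1)&(W[...,1]>y0)&(W[...,1]<y1)&(W[...,2]>z0)&(W[...,2]<z1); return W[m]
    p=box(570,780,120,320,25,38); R=cv2.minAreaRect(p[:,:2].astype(np.float32)); print(c,"square",R,p[:,2].mean())
    p=box(590,770,-350,-170,14,28); print(c,"round",cv2.minEnclosingCircle(p[:,:2].astype(np.float32)),p[:,2].mean())
    p=box(430,600,40,130,50,80); print(c,"handle",len(p),cv2.minAreaRect(p[:,:2].astype(np.float32)),p.mean(0))
    p=box(430,600,40,130,4,80); print(c,"feeler all",len(p),cv2.minAreaRect(p[:,:2].astype(np.float32)))
E
```

```text
top square ((694.7711791992188, 240.24069213867188), (178.4115447998047, 175.1075897216797), 80.64238739013672) 30.440052895425477
top round ((679.5277099609375, -256.6749572753906), 70.21012878417969) 20.5307993674625
top handle 128 ((471.2830505371094, 78.67410278320312), (29.690248489379883, 25.324739456176758), 10.012171745300293) [471.0011813   77.48994234  61.26606304]
top feeler all 622 ((515.3104858398438, 84.96867370605469), (88.60209655761719, 169.25352478027344), 89.52399444580078)
scene square ((676.2330932617188, 224.54591369628906), (140.03216552734375, 141.84263610839844), 80.30223846435547) 30.002144292686413
scene round ((681.5062255859375, -256.88983154296875), 70.63480377197266) 20.401728567454544
scene handle 165 ((473.2099609375, 77.743408203125), (30.94509506225586, 24.123510360717773), 11.237674713134766) [475.87614718  77.40202438  60.15114416]
scene feeler all 777 ((526.8038940429688, 84.65084075927734), (141.22381591796875, 46.813812255859375), 0.019562873989343643)
```

View pics/topc.png

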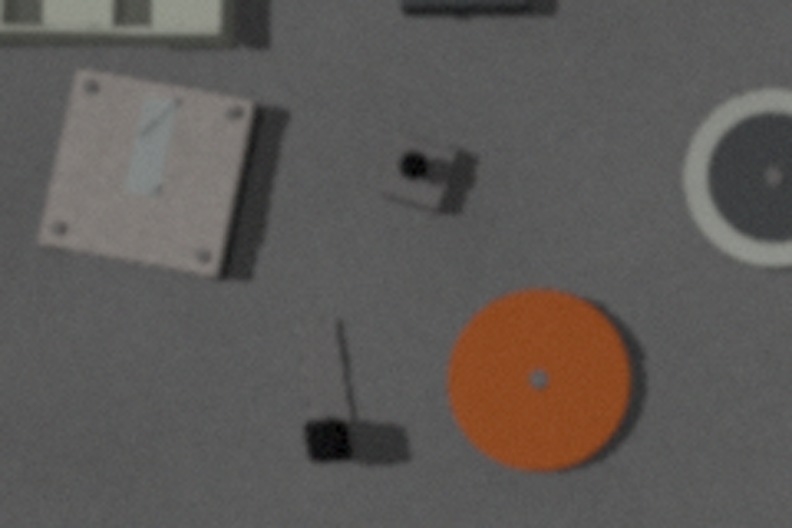

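View pics/scene0.png

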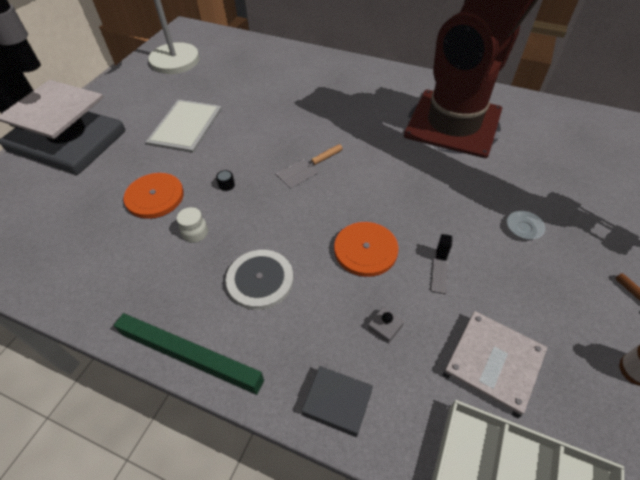

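The top crop shows the feeler handle at about (330,440), with its blade pointing up and slightly left to the nose near (325,320). The square stage is at (147,172), rotated about -10°. The white round stage is at the right edge, and the orange look-alike is at (540,380). The scene view agrees: feeler (440,262), square stage (495,362) with its rail ends visible at the back edge, and white round stage (260,278).

Call:
{"fn": "drive_tool", "kwargs": {"plan": [{"linear":[0,0,0],"spin":-6.7,"fingers":0.087},{"linear":[0,0,0],"spin":-6.7,"fingers":0.087},{"linear":[0,0,0],"spin":-6.7,"fingers":0.087},{"linear":[0,0,0],"spin":-6.7,"fingers":0.087},{"linear":[0,0,0],"spin":-6.7,"fingers":0.087}]}}

```text
clock: 0.82
eef_pos: [253.6, 598.4, 292.2]
orientation: [-0.0, -0.095, 0.996, -0.0]
ft_force: [-1.0, -0.5, 0.4]
opening: 0.998
grip_force: 0.0
```

```bash
cat >> h.py <<'E'
def go(x,y,z,ang=None):
    "tool shift (mm) to TCP target and spin to put tool y at world angle ang"
    s=r.get_state(); from scipy.spatial.transform import Rotation as Ro
    q=s["orientation"]; M=Ro.from_quat([q[1],q[2],q[3],q[0]]).as_matrix()
    a=np.degrees(np.arctan2(M[1,1],M[0,1]))
    print("t",round(s["clock"],2),"tcp",s["eef_pos"].round(1),"toolY",round(a,2),"down",M[:,2].round(3),"shift mm",(M.T@(np.array([x,y,z])-s["eef_pos"])).round(1),"spin",None if ang is None else round(a-ang,2),"F",s["ft_force"].round(1),"j",s["joints"].round(2))
E
python3 - <<'E'
from h import *
s=np.load("top.npz"); W=cloud(s); m=(s["depth"]>0)&(abs(W[...,2]-31)<6)&(W[...,0]>570)&(W[...,1]>120)&(W[...,1]<320)
g=np.zeros(m.shape,np.uint8); g[m]=1
n,l,st,c=cv2.connectedComponentsWithStats(cv2.erode(g,np.ones((3,3))))
for i in range(1,n):
    if st[i,4]>200: print(st[i], cv2.minAreaRect(W[l==i][:,:2].astype(np.float32)))
# tall stuff in the region of the work
W=cloud(np.load("scene.npz"))
m=(W[...,2]>8)&(W[...,0]>350)&(W[...,0]<800)&(abs(W[...,1])<420)
g=m.astype(np.uint8); n,l,st,c=cv2.connectedComponentsWithStats(g)
for i in range(1,n):
    if st[i,4]>25:
        p=W[l==i]; print("obj",np.percentile(p,1,0).round(),np.percentile(p,99,0).round())
go(472,78,200,100.5)
E
```

```text
[ 133  162   63   60 1882] ((674.9749145507812, 224.06898498535156), (136.60609436035156, 134.4193572998047), 80.1672134399414)
obj [ 457. -143.   10.] [590. -12.  24.]
obj [350. 205.  10.] [364. 260.  17.]
obj [460.  64.   9.] [490.  91.  64.]
obj [ 617. -321.   10.] [ 749. -189.   24.]
obj [656.  -9.   9.] [711.  47.  53.]
obj [605. 150.  19.] [754. 296.  33.]
obj [782. 170.   8.] [799. 418.  42.]
t 0.82 tcp [253.6 598.4 292.2] toolY 100.87 down [-0. -0. -1.] shift mm [-116.4 -552.3   92.3] spin 0.37 F [-1.  -0.5  0.4] j [-1.21  0.34 -0.04  1.46  0.01  1.35  0.51]
```

Call:
{"fn": "drive_tool", "kwargs": {"plan": [{"linear":[-0.008,-0.037,0.006],"spin":0,"fingers":0.087},{"linear":[-0.008,-0.037,0.006],"spin":0,"fingers":0.087},{"linear":[-0.008,-0.037,0.006],"spin":0,"fingers":0.087},{"linear":[-0.008,-0.037,0.006],"spin":0,"fingers":0.087},{"linear":[-0.008,-0.037,0.006],"spin":0,"fingers":0.087}]}}

```text
clock: 1.23
eef_pos: [327.2, 422.1, 262.0]
orientation: [0.0, -0.092, 0.996, 0.0]
ft_force: [0.1, -0.0, 1.0]
opening: 1.003
grip_force: 0.0
```

Call:
{"fn": "drive_tool", "kwargs": {"plan": [{"linear":[-0.008,-0.037,0.006],"spin":0,"fingers":0.087},{"linear":[-0.008,-0.037,0.006],"spin":0,"fingers":0.087},{"linear":[-0.008,-0.037,0.006],"spin":0,"fingers":0.087},{"linear":[-0.008,-0.037,0.006],"spin":0,"fingers":0.087},{"linear":[-0.008,-0.037,0.006],"spin":0,"fingers":0.087}]}}

```text
clock: 1.65
eef_pos: [400.3, 247.5, 232.3]
orientation: [0.0, -0.092, 0.996, 0.0]
ft_force: [1.2, 0.5, -0.3]
opening: 0.998
grip_force: 0.0
```

Call:
{"fn": "drive_tool", "kwargs": {"plan": [{"linear":[-0.008,-0.037,0.006],"spin":0,"fingers":0.087},{"linear":[-0.008,-0.037,0.006],"spin":0,"fingers":0.087},{"linear":[-0.008,-0.037,0.006],"spin":0,"fingers":0.087},{"linear":[-0.008,-0.037,0.006],"spin":0,"fingers":0.087},{"linear":[-0.008,-0.037,0.006],"spin":0,"fingers":0.087}]}}

```text
clock: 2.07
eef_pos: [473.5, 72.9, 202.4]
orientation: [0.0, -0.092, 0.996, 0.0]
ft_force: [1.1, 0.2, -1.0]
opening: 0.999
grip_force: 0.0
```

Run:
```python
from h import *
s=vision.snapshot("wrist"); np.savez("wrist.npz",**s); cv2.imwrite("pics/wrist1.png",s["color"][...,::-1])
K=s["mtx"]; d=s["depth"]; v,u=np.indices(d.shape)
a=(u-K[0,2])/K[0,0]; b=(v-K[1,2])/K[1,1]; th=np.hypot(a,b); k=np.where(th<1.4,np.tan(np.minimum(th,1.4))/np.maximum(th,1e-9),0)
W=(np.stack([a*k*d,b*k*d,d],-1)-s["t"])@s["R"]
m=(d>0)&(W[...,2]>50)&(W[...,2]<75)&(abs(W[...,0]-475)<40)&(abs(W[...,1]-78)<40)
print(m.sum(),cv2.minAreaRect(W[m][:,:2].astype(np.float32)),W[m].mean(0))
for o in vision.silhouettes("wrist","feeler")[:2]:
    mm=o["region"]&(d>0)&(W[...,2]<9); print(o["score"],o["extent"],cv2.minAreaRect(W[mm][:,:2].astype(np.float32)), np.percentile(W[mm],[2,98],axis=0).round())
go(472,78,99,100.5)
```

```text
1612 ((470.7298889160156, 77.98017120361328), (30.16163444519043, 24.042335510253906), 9.782925605773926) [468.94593595  77.69600809  61.11199072]
0.93 [306.9, 206.6, 39.9, 123.5] ((510.0709533691406, 86.15058135986328), (109.62825012207031, 32.37814712524414), 10.266945838928223) [[458.  64.   3.]
 [563. 105.   7.]]
t 2.17 tcp [474.3  68.6 201.9] toolY 100.07 down [ 0.    -0.002 -1.   ] shift mm [  0.6   9.9 102.8] spin -0.43 F [-0.1  0.6 -0.7] j [-0.62  0.05  0.39  2.   -0.02  1.1   1.53]
```

View pics/wrist1.png

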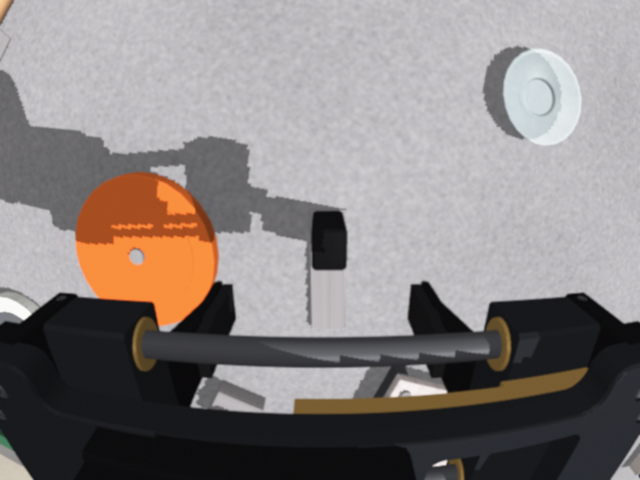

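The wrist view shows the feeler handle at (330,240), with the blade running down to (327,325) between the open fingers. It measures (471,78) at yaw 10°, which agrees with the other cameras.

Call:
{"fn": "drive_tool", "kwargs": {"plan": [{"linear":[0.0015,0.01,0],"spin":0,"fingers":0.087},{"linear":[0,0,0.026],"spin":0,"fingers":0.087},{"linear":[0,0,0.026],"spin":0,"fingers":0.087},{"linear":[0,0,0.026],"spin":0,"fingers":0.087},{"linear":[0,0,0.025],"spin":0,"fingers":0.087}]}}

```text
clock: 2.58
eef_pos: [469.2, 86.3, 98.4]
orientation: [0.0, -0.093, 0.996, 0.0]
ft_force: [-0.1, 0.1, 0.2]
opening: 0.995
grip_force: 0.0
```

Call:
{"fn": "drive_tool", "kwargs": {"plan": [{"linear":[0,0,0],"spin":0,"fingers":0.087},{"linear":[0,0,0],"spin":0,"fingers":0.087}]}}

```text
clock: 2.75
eef_pos: [468.8, 85.4, 98.9]
orientation: [-0.001, -0.093, 0.996, -0.0]
ft_force: [0.9, -0.5, 0.9]
opening: 1.002
grip_force: 0.0
```

Run:
```python
from h import *
go(471,78,99,100)
```

```text
t 2.75 tcp [468.8  85.4  98.9] toolY 100.62 down [-0.002 -0.001 -1.   ] shift mm [-0.8 -7.6 -0.1] spin 0.62 F [ 0.9 -0.5  0.9] j [-0.61  0.19  0.37  2.1  -0.09  0.87  1.57]
```

Call:
{"fn": "drive_tool", "kwargs": {"plan": [{"linear":[-0.001,-0.0075,0],"spin":0.5,"fingers":0.087},{"linear":[0,0,0],"spin":0,"fingers":0.087},{"linear":[0,0,0],"spin":0,"fingers":0.02},{"linear":[0,0,0],"spin":0,"fingers":0.01},{"linear":[0,0,0],"spin":0,"fingers":0.01}], "squeeze": 35}}

```text
clock: 3.17
eef_pos: [472.5, 77.3, 100.0]
orientation: [0.001, -0.087, 0.996, 0.0]
ft_force: [0.0, -0.4, 0.3]
opening: 0.85
grip_force: 0.0
```

Call:
{"fn": "drive_tool", "kwargs": {"plan": [{"linear":[0,0,0],"spin":0,"fingers":0.01},{"linear":[0,0,0],"spin":0,"fingers":0.01},{"linear":[0,0,0],"spin":0,"fingers":0.01},{"linear":[0,0,0],"spin":0,"fingers":0.01},{"linear":[0,0,0],"spin":0,"fingers":0.01}]}}

```text
clock: 3.58
eef_pos: [472.1, 77.1, 99.2]
orientation: [-0.0, -0.087, 0.996, -0.0]
ft_force: [-0.8, 0.5, 0.4]
opening: 0.479
grip_force: 0.0
```

Run:
```python
from h import *
go(471,78,159,80)
```

```text
t 3.58 tcp [472.1  77.1  99.2] toolY 100.04 down [-0. -0. -1.] shift mm [  0.9   1.  -59.8] spin 20.04 F [-0.8  0.5  0.4] j [-0.6   0.19  0.38  2.1  -0.09  0.87  1.58]
```

Call:
{"fn": "drive_tool", "kwargs": {"plan": [{"linear":[0,0,0],"spin":0,"fingers":0.01},{"linear":[0,0,0],"spin":0,"fingers":0.01},{"linear":[0,0,0],"spin":0,"fingers":0.01},{"linear":[0,0,0],"spin":0,"fingers":0.01},{"linear":[0,0,0],"spin":0,"fingers":0.01}]}}

```text
clock: 4.0
eef_pos: [472.1, 77.2, 99.2]
orientation: [-0.0, -0.087, 0.996, -0.0]
ft_force: [-0.5, -0.3, -1.2]
opening: 0.269
grip_force: 34.8
```

Call:
{"fn": "drive_tool", "kwargs": {"plan": [{"linear":[0,0,0],"spin":0,"fingers":0.01}]}}

```text
clock: 4.08
eef_pos: [472.1, 77.2, 99.2]
orientation: [-0.0, -0.087, 0.996, -0.0]
ft_force: [0.5, 0.5, -1.5]
opening: 0.273
grip_force: 34.8
```

Call:
{"fn": "drive_tool", "kwargs": {"plan": [{"linear":[0,0,-0.03],"spin":0,"fingers":0.01},{"linear":[0,0,-0.03],"spin":0,"fingers":0.01},{"linear":[0,0,0],"spin":6.6,"fingers":0.01},{"linear":[0,0,0],"spin":6.6,"fingers":0.01},{"linear":[0,0,0],"spin":6.6,"fingers":0.01}]}}

```text
clock: 4.5
eef_pos: [472.1, 77.1, 159.7]
orientation: [0.0, 0.088, 0.996, 0.0]
ft_force: [0.4, 0.3, -2.0]
opening: 0.264
grip_force: 34.8
```

Call:
{"fn": "drive_tool", "kwargs": {"plan": [{"linear":[0,0,0],"spin":0,"fingers":0.01},{"linear":[0,0,0],"spin":0,"fingers":0.01}]}}

```text
clock: 4.67
eef_pos: [471.9, 77.0, 159.1]
orientation: [-0.0, 0.083, 0.997, -0.0]
ft_force: [-0.4, -1.2, -1.6]
opening: 0.274
grip_force: 34.8
```

Run:
```python
from h import *
# handle grasp origin vs TCP: assume feeler origin ~ (TCP -1mm x). stand 20 mm off the rim
u=np.array([np.cos(np.radians(-10)),np.sin(np.radians(-10))])
p=np.array([680,-257])-u*(70+95+20); print(p)
go(*p,159,80)
```

```text
[ 497.81056569 -224.87508713]
t 4.67 tcp [471.9  77.  159.1] toolY 80.44 down [-0. -0. -1.] shift mm [-7.570e+01 -2.934e+02  1.000e-01] spin 0.44 F [-0.4 -1.2 -1.6] j [-0.64  0.1   0.41  2.05 -0.05  1.    1.2 ]
```

Call:
{"fn": "drive_tool", "kwargs": {"plan": [{"linear":[-0.0076,-0.0293,0],"spin":0,"fingers":0.01},{"linear":[-0.0076,-0.0293,0],"spin":0,"fingers":0.01},{"linear":[-0.0076,-0.0293,0],"spin":0,"fingers":0.01},{"linear":[-0.0076,-0.0293,0],"spin":0,"fingers":0.01},{"linear":[-0.0076,-0.0293,0],"spin":0,"fingers":0.01}]}}

```text
clock: 5.08
eef_pos: [484.5, -75.1, 159.2]
orientation: [-0.0, 0.083, 0.997, -0.0]
ft_force: [1.5, -0.0, -2.3]
opening: 0.272
grip_force: 34.8
```

Call:
{"fn": "drive_tool", "kwargs": {"plan": [{"linear":[-0.0076,-0.0293,0],"spin":0,"fingers":0.01},{"linear":[-0.0076,-0.0293,0],"spin":0,"fingers":0.01},{"linear":[-0.0076,-0.0293,0],"spin":0,"fingers":0.01},{"linear":[-0.0076,-0.0293,0],"spin":0,"fingers":0.01},{"linear":[-0.0076,-0.0293,0],"spin":0.4,"fingers":0.01}]}}

```text
clock: 5.5
eef_pos: [497.1, -226.0, 159.1]
orientation: [-0.0, 0.086, 0.996, -0.0]
ft_force: [1.3, 0.2, -1.8]
opening: 0.272
grip_force: 34.8
```

Call:
{"fn": "drive_tool", "kwargs": {"plan": [{"linear":[0,0,0],"spin":0,"fingers":0.01},{"linear":[0,0,0],"spin":0,"fingers":0.01},{"linear":[0,0,0],"spin":0,"fingers":0.01}]}}

```text
clock: 5.75
eef_pos: [497.1, -224.0, 158.8]
orientation: [-0.001, 0.087, 0.996, 0.0]
ft_force: [-0.2, 0.5, -1.3]
opening: 0.276
grip_force: 34.8
```

Run:
```python
from h import *
go(497.8,-224.9,99.5,80)
s=vision.snapshot("scene"); cv2.imwrite("pics/scene2.png",cv2.resize(s["color"][130:330,170:430,::-1],(780,600)))
W=cloud(s); d=s["depth"]>0
for o in vision.silhouettes("scene","feeler")[:1]:
    m=o["region"]&d; p=W[m]; print(o["score"],o["extent"],np.percentile(p,[2,98],axis=0).round())
    b=p[p[:,2]<75]; print("blade",cv2.minAreaRect(b[:,:2].astype(np.float32)),np.median(b[:,2]),cv2.fitLine(b[:,:2].astype(np.float32),cv2.DIST_L2,0,.01,.01).ravel())
print(vision.tip_of("scene","nose")[:2])
```

```text
t 5.75 tcp [ 497.1 -224.   158.8] toolY 79.97 down [-0.001  0.    -1.   ] shift mm [-0.9 -0.8 59.3] spin -0.03 F [-0.2  0.5 -1.3] j [-0.21  0.27  0.64  1.9  -0.18  1.03  1.9 ]
0.93 [277.1, 188.3, 40.8, 50.2] [[ 501. -253.   35.]
 [ 590. -211.  121.]]
blade ((536.6553344726562, -248.740966796875), (68.58910369873047, 107.18782806396484), 80.75862121582031) 65.26636382992385 [ 9.7549075e-01 -2.2004054e-01  5.4836420e+02 -2.3072595e+02]
[{'uv': [285.9, 232.2], 'score': 0.68}]
```

View pics/scene2.png

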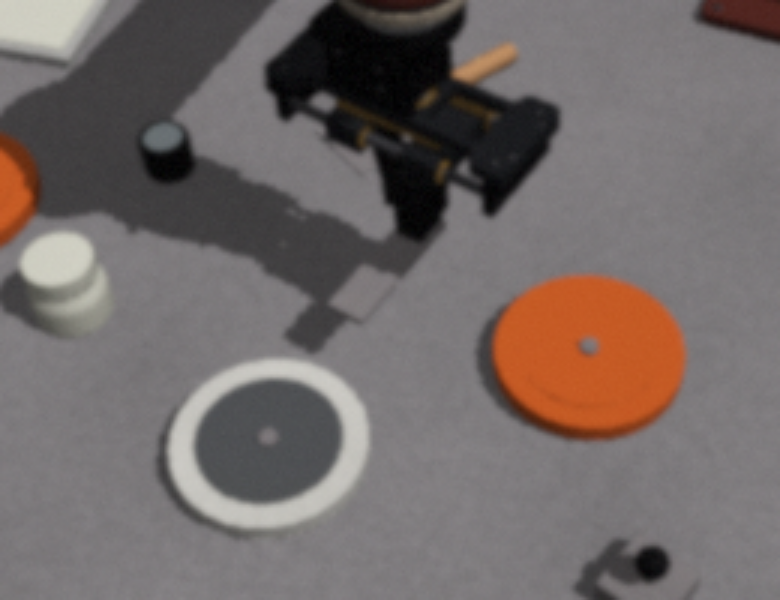

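The crop shows the feeler held level with its nose at about (340,300), pointing at the white round stage (268,440). The trowel is behind the hand, around (350,150) to (500,60).

Run:
```python
from h import *
W=cloud(np.load("scene.npz"))
for u,v in [(278,172),(297,187),(318,175),(312,160),(340,150)]: print((u,v),W[v,u].round())
```

```text
(278, 172) [ 369. -372.   -1.]
(297, 187) [ 400. -303.   -0.]
(318, 175) [ 339. -272.   -2.]
(312, 160) [ 312. -300.   17.]
(340, 150) [ 242. -250.   10.]
```

Call:
{"fn": "drive_tool", "kwargs": {"plan": [{"linear":[0,0,0.015],"spin":0,"fingers":0.01},{"linear":[0,0,0.015],"spin":0,"fingers":0.01}]}}

```text
clock: 6.07
eef_pos: [498.2, -223.5, 129.7]
orientation: [0.001, 0.087, 0.996, 0.0]
ft_force: [-0.1, 0.2, -2.4]
opening: 0.272
grip_force: 34.8
```

Call:
{"fn": "drive_tool", "kwargs": {"plan": [{"linear":[0,0,0.015],"spin":0,"fingers":0.01},{"linear":[0,0,0.01],"spin":0,"fingers":0.01},{"linear":[0,0,0.004],"spin":0,"fingers":0.01},{"linear":[0,0,0],"spin":0,"fingers":0.01},{"linear":[0,0,0],"spin":0,"fingers":0.01}]}}

```text
clock: 6.48
eef_pos: [497.6, -224.2, 100.6]
orientation: [0.0, 0.088, 0.996, -0.0]
ft_force: [0.2, -0.7, -2.5]
opening: 0.276
grip_force: 35.0
```

Call:
{"fn": "drive_tool", "kwargs": {"plan": [{"linear":[0,0,0],"spin":0,"fingers":0.01}]}}

```text
clock: 6.57
eef_pos: [497.7, -224.5, 100.8]
orientation: [0.0, 0.088, 0.996, -0.0]
ft_force: [-0.3, -0.6, -2.0]
opening: 0.273
grip_force: 35.0
```

Run:
```python
from h import *
go(680-165*.985,-257+165*.1736,99.5,80)
```

```text
t 6.57 tcp [ 497.7 -224.5  100.8] toolY 79.86 down [ 0.001 -0.    -1.   ] shift mm [-20.2  -0.3   1.3] spin -0.14 F [-0.3 -0.6 -2. ] j [-0.18  0.35  0.61  1.95 -0.25  0.92  1.95]
```

Call:
{"fn": "drive_tool", "kwargs": {"plan": [{"linear":[-0.005,0,0.001],"spin":0,"fingers":0.01},{"linear":[-0.005,0,0],"spin":0,"fingers":0.01},{"linear":[-0.004,0,0],"spin":0,"fingers":0.01},{"linear":[0,0,0],"spin":0,"fingers":0.01},{"linear":[0,0,0],"spin":0,"fingers":0.01}]}}

```text
clock: 6.98
eef_pos: [511.4, -227.1, 99.2]
orientation: [-0.0, 0.088, 0.996, -0.0]
ft_force: [-0.4, -0.8, -2.0]
opening: 0.274
grip_force: 35.0
```

Call:
{"fn": "drive_tool", "kwargs": {"plan": [{"linear":[-0.0015,0,0],"spin":0,"fingers":0.01},{"linear":[-0.0015,0,0],"spin":0,"fingers":0.01},{"linear":[0,0,0],"spin":0,"fingers":0.01}]}}

```text
clock: 7.23
eef_pos: [514.2, -227.5, 99.3]
orientation: [0.0, 0.089, 0.996, -0.0]
ft_force: [0.2, 0.1, -1.6]
opening: 0.275
grip_force: 35.0
```

Call:
{"fn": "drive_tool", "kwargs": {"plan": [{"linear":[-0.0015,0,0],"spin":0,"fingers":0.01},{"linear":[-0.0015,0,0],"spin":0,"fingers":0.01},{"linear":[0,0,0],"spin":0,"fingers":0.01}]}}

```text
clock: 7.48
eef_pos: [517.3, -228.1, 99.3]
orientation: [0.0, 0.089, 0.996, -0.0]
ft_force: [0.8, 0.7, -1.3]
opening: 0.27
grip_force: 35.0
```

Call:
{"fn": "drive_tool", "kwargs": {"plan": [{"linear":[-0.001,0,0],"spin":0,"fingers":0.01},{"linear":[-0.001,0,0],"spin":0,"fingers":0.01},{"linear":[0,0,0],"spin":0,"fingers":0.01}]}}

```text
clock: 7.73
eef_pos: [518.7, -228.4, 99.1]
orientation: [-0.0, 0.089, 0.996, 0.0]
ft_force: [-2.3, -0.1, -1.2]
opening: 0.272
grip_force: 35.0
```

Call:
{"fn": "drive_tool", "kwargs": {"plan": [{"linear":[-0.001,0,0],"spin":0,"fingers":0.01},{"linear":[0,0,0],"spin":0,"fingers":0.01},{"linear":[0,0,0],"spin":0,"fingers":0.01}]}}

```text
clock: 7.98
eef_pos: [518.9, -228.5, 99.0]
orientation: [-0.001, 0.089, 0.996, 0.0]
ft_force: [-5.3, 1.4, 2.6]
opening: 0.271
grip_force: 35.0
```

Call:
{"fn": "drive_tool", "kwargs": {"plan": [{"linear":[-0.0015,0,0],"spin":0,"fingers":0.01},{"linear":[-0.001,0,0],"spin":0,"fingers":0.01},{"linear":[0,0,0],"spin":0,"fingers":0.01}]}}

```text
clock: 8.23
eef_pos: [519.2, -228.6, 99.0]
orientation: [-0.004, 0.089, 0.996, 0.001]
ft_force: [-17.7, 5.1, 14.4]
opening: 0.277
grip_force: 35.0
```

Run:
```python
from h import *
s=vision.snapshot("scene"); cv2.imwrite("pics/scene3.png",cv2.resize(s["color"][180:320,200:360,::-1],(686,600)))
go(518,-228,99.2,80)
```

```text
t 8.28 tcp [ 519.3 -228.6   99. ] toolY 79.8 down [-0.007  0.003 -1.   ] shift mm [ 1.4  0.4 -0.2] spin -0.2 F [-17.7   4.7  13.9] j [-0.16  0.4   0.6   1.89 -0.28  0.94  1.96]
```

View pics/scene3.png

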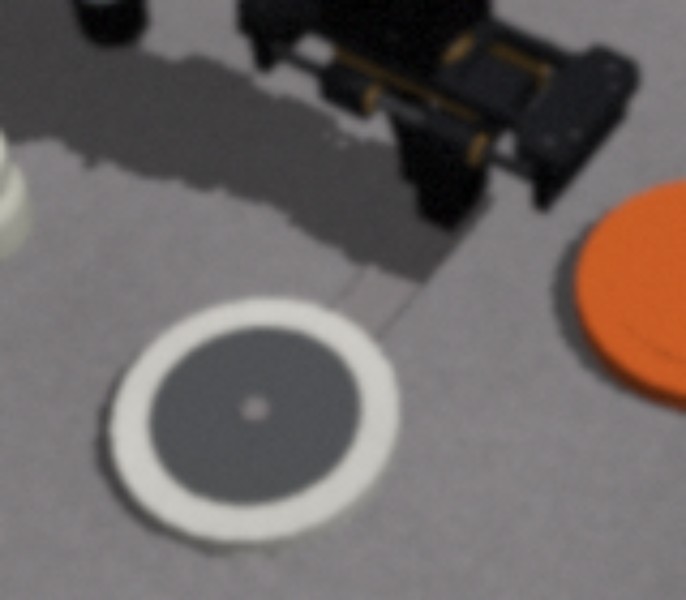

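The crop shows the blade's nose meeting the white rim at about (360,310). The arm stopped there with 18 N of push-back, so it jammed as required. Next I retreat and carry the feeler to the square stage.

Call:
{"fn": "drive_tool", "kwargs": {"plan": [{"linear":[0.01,0,0],"spin":0,"fingers":0.01},{"linear":[0.015,0,0],"spin":0,"fingers":0.01},{"linear":[0,0,-0.03],"spin":0,"fingers":0.01},{"linear":[0,0,-0.03],"spin":0,"fingers":0.01},{"linear":[0,0,0],"spin":0,"fingers":0.01}]}}

```text
clock: 8.7
eef_pos: [500.0, -226.1, 164.3]
orientation: [0.004, 0.089, 0.996, -0.001]
ft_force: [1.9, 0.2, -1.1]
opening: 0.274
grip_force: 35.0
```

Call:
{"fn": "drive_tool", "kwargs": {"plan": [{"linear":[0,0,0],"spin":0,"fingers":0.01},{"linear":[0,0,0],"spin":0,"fingers":0.01}]}}

```text
clock: 8.87
eef_pos: [497.7, -224.3, 158.9]
orientation: [0.0, 0.088, 0.996, 0.0]
ft_force: [-0.4, -0.1, -2.2]
opening: 0.274
grip_force: 35.0
```

Run:
```python
from h import *
go(493.2,255.8,159,80.2)
```

```text
t 8.87 tcp [ 497.7 -224.3  158.9] toolY 79.85 down [ 0.  0. -1.] shift mm [8.910e+01 4.718e+02 1.000e-01] spin -0.35 F [-0.4 -0.1 -2.2] j [-0.21  0.27  0.64  1.9  -0.19  1.03  1.9 ]
```

Call:
{"fn": "drive_tool", "kwargs": {"plan": [{"linear":[0.0059,0.0315,0],"spin":0,"fingers":0.01},{"linear":[0.0059,0.0315,0],"spin":0,"fingers":0.01},{"linear":[0.0059,0.0315,0],"spin":0,"fingers":0.01},{"linear":[0.0059,0.0315,0],"spin":0,"fingers":0.01},{"linear":[0.0059,0.0315,0],"spin":0,"fingers":0.01}]}}

```text
clock: 9.28
eef_pos: [495.6, -62.9, 157.9]
orientation: [-0.001, 0.089, 0.996, -0.0]
ft_force: [0.3, 0.1, -2.8]
opening: 0.274
grip_force: 35.0
```

Call:
{"fn": "drive_tool", "kwargs": {"plan": [{"linear":[0.0059,0.0315,0],"spin":0,"fingers":0.01},{"linear":[0.0059,0.0315,0],"spin":0,"fingers":0.01},{"linear":[0.0059,0.0315,0],"spin":0,"fingers":0.01},{"linear":[0.0059,0.0315,0],"spin":0,"fingers":0.01},{"linear":[0.0059,0.0315,0],"spin":0,"fingers":0.01}]}}

```text
clock: 9.7
eef_pos: [494.3, 97.3, 157.9]
orientation: [-0.001, 0.089, 0.996, -0.0]
ft_force: [0.3, 0.5, -2.8]
opening: 0.273
grip_force: 35.0
```

Call:
{"fn": "drive_tool", "kwargs": {"plan": [{"linear":[0.0059,0.0315,0],"spin":0,"fingers":0.01},{"linear":[0.0059,0.0315,0],"spin":0,"fingers":0.01},{"linear":[0.0059,0.0315,0],"spin":0,"fingers":0.01},{"linear":[0.0059,0.0315,0],"spin":0,"fingers":0.01},{"linear":[0.0059,0.0315,0],"spin":0,"fingers":0.01}]}}

```text
clock: 10.12
eef_pos: [493.1, 257.4, 157.6]
orientation: [-0.001, 0.089, 0.996, -0.001]
ft_force: [1.3, -0.3, -1.5]
opening: 0.272
grip_force: 35.0
```

Call:
{"fn": "drive_tool", "kwargs": {"plan": [{"linear":[0,0,0],"spin":0,"fingers":0.01},{"linear":[0,0,0],"spin":0,"fingers":0.01},{"linear":[0,0,0],"spin":0,"fingers":0.01},{"linear":[0,0,0],"spin":0,"fingers":0.01}]}}

```text
clock: 10.45
eef_pos: [494.0, 254.5, 158.4]
orientation: [-0.0, 0.089, 0.996, -0.001]
ft_force: [-0.2, -0.0, -1.3]
opening: 0.271
grip_force: 35.0
```

Run:
```python
from h import *
go(493.2,255.8,100.2,80.2)
s=vision.snapshot("scene"); np.savez("scene4.npz",**s); cv2.imwrite("pics/scene4.png",cv2.resize(s["color"][200:430,380:640,::-1],(678,600)))
```

```text
t 10.45 tcp [494.  254.5 158.4] toolY 79.74 down [-0.001 -0.001 -1.   ] shift mm [ 1.   1.2 58.2] spin -0.46 F [-0.2 -0.  -1.3] j [-0.85  0.26  0.34  1.87 -0.1   1.03  0.92]
```

View pics/scene4.png

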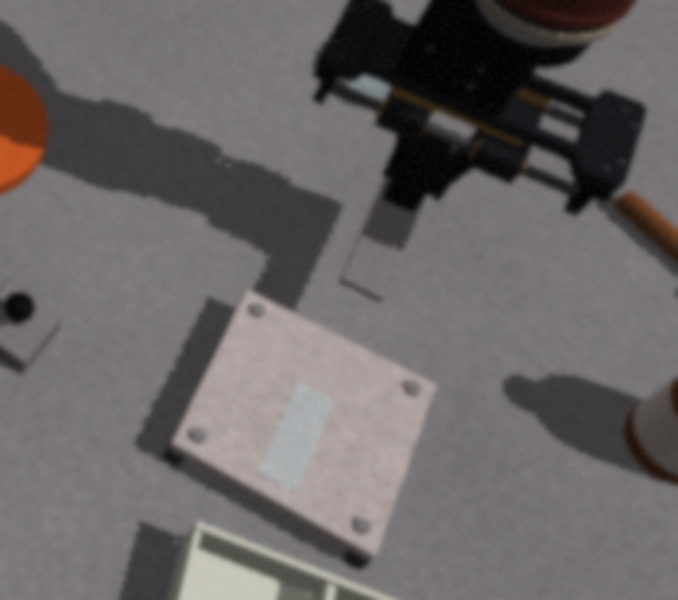

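The crop shows the blade nose at (362,285), square to and in front of the stage's front edge (250,292)–(435,388), near its middle. The rail ends show at the back edge.

Call:
{"fn": "drive_tool", "kwargs": {"plan": [{"linear":[0.001,0.001,0.02],"spin":-0.4,"fingers":0.01},{"linear":[0,0,0.02],"spin":0,"fingers":0.01},{"linear":[0,0,0.014],"spin":0,"fingers":0.01},{"linear":[0,0,0.003],"spin":0,"fingers":0.01},{"linear":[0,0,0],"spin":0,"fingers":0.01}]}}

```text
clock: 10.92
eef_pos: [492.9, 256.0, 101.5]
orientation: [-0.001, 0.086, 0.996, -0.001]
ft_force: [-0.9, -0.3, -1.7]
opening: 0.271
grip_force: 35.0
```

Call:
{"fn": "drive_tool", "kwargs": {"plan": [{"linear":[0,0,0],"spin":0,"fingers":0.01},{"linear":[0,0,0],"spin":0,"fingers":0.01}]}}

```text
clock: 11.08
eef_pos: [494.0, 257.2, 103.4]
orientation: [0.001, 0.085, 0.996, 0.001]
ft_force: [-0.0, 0.9, -2.4]
opening: 0.274
grip_force: 35.0
```

Run:
```python
from h import *
a=np.radians(-9.8); u=np.array([np.cos(a),np.sin(a)])
go(*(np.array([675.5,224.3])-85*u),99.7,80.2)
```

```text
t 11.08 tcp [494.  257.2 103.4] toolY 80.2 down [ 0.001  0.001 -1.   ] shift mm [-99.5  -1.6   3.8] spin 0.0 F [-0.   0.9 -2.4] j [-0.83  0.33  0.32  1.91 -0.13  0.92  0.95]
```

Call:
{"fn": "drive_tool", "kwargs": {"plan": [{"linear":[0,-0.0015,0.001],"spin":0,"fingers":0.01},{"linear":[0,0,0],"spin":0,"fingers":0.01},{"linear":[0,0,0],"spin":0,"fingers":0.01},{"linear":[0,0,0],"spin":0,"fingers":0.01}]}}

```text
clock: 11.42
eef_pos: [493.1, 255.8, 101.6]
orientation: [0.0, 0.085, 0.996, 0.0]
ft_force: [0.6, 0.7, -2.4]
opening: 0.277
grip_force: 35.0
```

Call:
{"fn": "drive_tool", "kwargs": {"plan": [{"linear":[-0.008,0,0.0014],"spin":0,"fingers":0.01},{"linear":[-0.008,0,0],"spin":0,"fingers":0.01},{"linear":[-0.008,0,0],"spin":0,"fingers":0.01},{"linear":[-0.008,0,0],"spin":0,"fingers":0.01},{"linear":[-0.008,0,0],"spin":0,"fingers":0.01}]}}

```text
clock: 11.83
eef_pos: [533.6, 248.6, 99.8]
orientation: [0.0, 0.085, 0.996, -0.0]
ft_force: [0.6, -0.4, -2.6]
opening: 0.274
grip_force: 35.0
```

Call:
{"fn": "drive_tool", "kwargs": {"plan": [{"linear":[0,0,0],"spin":0,"fingers":0.01},{"linear":[0,0,0],"spin":0,"fingers":0.01}]}}

```text
clock: 12.0
eef_pos: [532.9, 248.6, 99.7]
orientation: [-0.0, 0.086, 0.996, -0.0]
ft_force: [-0.3, 0.4, -2.1]
opening: 0.269
grip_force: 35.0
```

Run:
```python
from h import *
a=np.radians(-9.8); u=np.array([np.cos(a),np.sin(a)])
go(*(np.array([675.5,224.3])-85*u),99.7,80.2)
```

```text
t 12.0 tcp [532.9 248.6  99.7] toolY 80.18 down [-0. -0. -1.] shift mm [-59.6   0.3  -0. ] spin -0.02 F [-0.3  0.4 -2.1] j [-0.78  0.4   0.33  1.83 -0.15  0.94  1.01]
```

Call:
{"fn": "drive_tool", "kwargs": {"plan": [{"linear":[-0.01,0,0],"spin":0,"fingers":0.01},{"linear":[-0.01,0,0],"spin":0,"fingers":0.01},{"linear":[-0.01,0,0],"spin":0,"fingers":0.01},{"linear":[-0.01,0,0],"spin":0,"fingers":0.01},{"linear":[-0.008,0,0],"spin":0,"fingers":0.01}]}}

```text
clock: 12.42
eef_pos: [581.2, 240.3, 99.9]
orientation: [0.0, 0.085, 0.996, -0.0]
ft_force: [-0.0, -0.0, -1.8]
opening: 0.271
grip_force: 35.0
```

Call:
{"fn": "drive_tool", "kwargs": {"plan": [{"linear":[-0.004,0,0],"spin":0,"fingers":0.01},{"linear":[0,0,0],"spin":0,"fingers":0.01},{"linear":[0,0,0],"spin":0,"fingers":0.01}]}}

```text
clock: 12.67
eef_pos: [583.7, 240.0, 99.6]
orientation: [-0.0, 0.085, 0.996, -0.0]
ft_force: [-0.4, -0.2, -3.3]
opening: 0.272
grip_force: 35.0
```

Call:
{"fn": "drive_tool", "kwargs": {"plan": [{"linear":[-0.002,0,0],"spin":0,"fingers":0.01},{"linear":[-0.002,0,0],"spin":0,"fingers":0.01},{"linear":[0,0,0],"spin":0,"fingers":0.01}]}}

```text
clock: 12.92
eef_pos: [587.7, 239.5, 100.0]
orientation: [0.0, 0.085, 0.996, 0.0]
ft_force: [0.4, -0.6, -1.2]
opening: 0.271
grip_force: 35.0
```

Call:
{"fn": "drive_tool", "kwargs": {"plan": [{"linear":[-0.0015,0,0],"spin":0,"fingers":0.01},{"linear":[-0.0015,0,0.0003],"spin":0,"fingers":0.01},{"linear":[0,0,0],"spin":0,"fingers":0.01}]}}

```text
clock: 13.17
eef_pos: [590.8, 238.9, 99.6]
orientation: [0.0, 0.085, 0.996, -0.0]
ft_force: [-0.6, 0.4, -2.2]
opening: 0.274
grip_force: 35.0
```

Call:
{"fn": "drive_tool", "kwargs": {"plan": [{"linear":[-0.001,0,0],"spin":0,"fingers":0.01},{"linear":[0,0,0],"spin":0,"fingers":0.01},{"linear":[0,0,0],"spin":0,"fingers":0.01}]}}

```text
clock: 13.42
eef_pos: [591.6, 238.8, 99.5]
orientation: [-0.0, 0.085, 0.996, -0.0]
ft_force: [0.1, 0.8, -1.8]
opening: 0.27
grip_force: 35.0
```

Call:
{"fn": "drive_tool", "kwargs": {"plan": [{"linear":[-0.001,0,0],"spin":0,"fingers":0.01},{"linear":[0,0,0],"spin":0,"fingers":0.01},{"linear":[0,0,0],"spin":0,"fingers":0.01}]}}

```text
clock: 13.67
eef_pos: [592.2, 238.8, 99.5]
orientation: [-0.0, 0.085, 0.996, -0.0]
ft_force: [-3.2, 0.3, -0.6]
opening: 0.271
grip_force: 35.0
```

Call:
{"fn": "drive_tool", "kwargs": {"plan": [{"linear":[-0.001,0,0],"spin":0,"fingers":0.01},{"linear":[0,0,0],"spin":0,"fingers":0.01},{"linear":[0,0,0],"spin":0,"fingers":0.01}]}}

```text
clock: 13.92
eef_pos: [592.3, 238.8, 99.3]
orientation: [-0.001, 0.085, 0.996, -0.0]
ft_force: [-7.0, -0.3, 3.1]
opening: 0.273
grip_force: 35.0
```

Call:
{"fn": "drive_tool", "kwargs": {"plan": [{"linear":[0,0,0.0003],"spin":0,"fingers":0.01},{"linear":[0,0,0],"spin":0,"fingers":0.01},{"linear":[0,0,0],"spin":0,"fingers":0.01}]}}

```text
clock: 14.17
eef_pos: [592.3, 238.8, 99.1]
orientation: [-0.001, 0.085, 0.996, -0.0]
ft_force: [-6.4, 0.7, 1.3]
opening: 0.275
grip_force: 35.0
```

Call:
{"fn": "drive_tool", "kwargs": {"plan": [{"linear":[0,0,0],"spin":0,"fingers":0.05},{"linear":[0,0,0],"spin":0,"fingers":0.05},{"linear":[0,0,0],"spin":0,"fingers":0.05},{"linear":[0,0,0],"spin":0,"fingers":0.05},{"linear":[0,0,0],"spin":0,"fingers":0.05}]}}

```text
clock: 14.58
eef_pos: [593.8, 238.4, 99.4]
orientation: [0.0, 0.085, 0.996, 0.0]
ft_force: [0.5, -0.7, 0.2]
opening: 0.535
grip_force: 0.0
```

Call:
{"fn": "drive_tool", "kwargs": {"plan": [{"linear":[0,0,0],"spin":0,"fingers":0.05},{"linear":[0,0,0],"spin":0,"fingers":0.05},{"linear":[0,0,0],"spin":0,"fingers":0.05},{"linear":[0,0,0],"spin":0,"fingers":0.05},{"linear":[0,0,0],"spin":0,"fingers":0.05}]}}

```text
clock: 15.0
eef_pos: [593.5, 238.5, 99.3]
orientation: [0.0, 0.085, 0.996, -0.0]
ft_force: [-0.1, -1.2, -0.6]
opening: 0.575
grip_force: 0.0
```

Call:
{"fn": "drive_tool", "kwargs": {"plan": [{"linear":[0,0,-0.02],"spin":0,"fingers":0.05},{"linear":[0,0,-0.03],"spin":0,"fingers":0.05},{"linear":[0,0,-0.035],"spin":0,"fingers":0.05},{"linear":[0,0,-0.035],"spin":0,"fingers":0.05},{"linear":[0.03,0,0],"spin":0,"fingers":0.05}]}}

```text
clock: 15.42
eef_pos: [570.2, 242.4, 227.0]
orientation: [0.006, 0.087, 0.996, 0.002]
ft_force: [0.1, -1.2, 1.5]
opening: 0.574
grip_force: 0.0
```

Call:
{"fn": "drive_tool", "kwargs": {"plan": [{"linear":[0.035,0,-0.02],"spin":0,"fingers":0.05},{"linear":[0.035,0,-0.02],"spin":0,"fingers":0.05},{"linear":[0,0,0],"spin":0,"fingers":0.05},{"linear":[0,0,0],"spin":0,"fingers":0.05}]}}

```text
clock: 15.75
eef_pos: [494.0, 256.6, 261.0]
orientation: [0.001, 0.084, 0.996, 0.001]
ft_force: [0.7, -0.4, 0.0]
opening: 0.571
grip_force: 0.0
```

Run:
```python
from h import *
s=vision.snapshot("scene"); W=cloud(s); d=s["depth"]>0
cv2.imwrite("pics/scene5.png",cv2.resize(s["color"][220:430,400:600,::-1],(571,600)))
m=d&(W[...,2]>52)&(W[...,2]<70)&(abs(W[...,0]-592)<35)&(abs(W[...,1]-239)<35)
print(cv2.minAreaRect(W[m][:,:2].astype(np.float32)),W[m].mean(0),W[m][:,2].max())
go(592,239,99)
```

```text
((592.6250610351562, 238.61203002929688), (24.269771575927734, 31.3804931640625), 80.41465759277344) [595.14339352 237.85321178  60.50806619] 66.09040346264474
t 15.8 tcp [494.9 255.7 260. ] toolY 80.29 down [ 0.001  0.001 -1.   ] shift mm [-98.4  -0.4 161.1] spin None F [-0.4 -0.1 -0.6] j [-0.86  0.16  0.34  1.75 -0.06  1.23  0.9 ]
```

View pics/scene5.png

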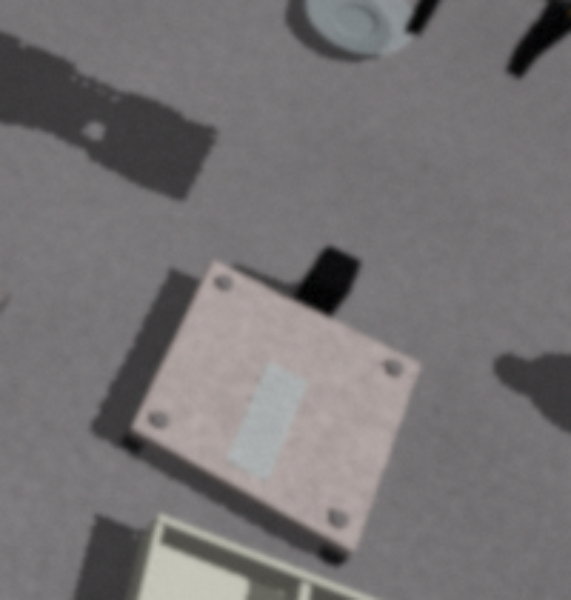

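The crop shows the handle at (330,280) up against the middle of the stage's front edge. The blade is under the plate and the gripper is clear, at the top right. The handle's yaw of -9.6° matches the stage and its top is at about 61 mm, so the feeler is lying flat.

```bash
python3 -c "
from bench import r
print(r.hand_in())"
```

```text
the job is handed in; nothing more can be done
None
```

The job is handed in: the blade jammed against the white round stage's rim (about 18 N), then slid straight under the square stage until the handle met its front edge, and the feeler was left lying flat with the gripper clear, at about 16 s of the 48 s allowed.

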